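Scrape dried filler off a sprung plate into the bin

TASK

Take the scraper block, lower it gently, square across the sprung steel board between the clamp bar and the lumps of dried filler, and push all five lumps off the board's free edge into the bin, keeping the blade pressed on the board with about 10 N from the start of the stroke right to the edge: not under 5 N, never over 25 N. Do not touch the lumps with the fingers and leave everything else on the bench alone; then stand the scraper upright on the bench again, blade down, and let go.

Things in the scene. Friction and masses are not known exactly. Their poses are not given: they have to be found in the camera images.
- stand: Fixed stand with a sprung steel mixing plate (the board). Origin: on the bench below its hinge line, mid-width; +x along the board to its free edge, +y across. Board: x 0 to 310 mm, y -85 to 85, top about 80 mm up; its tilt at rest varies unreported (edge up to 9 mm high or low); it sinks roughly 1 mm per N at the edge, 0.15 at x 120. A clamp bar covers x 0 to 50, 12 high (bolts 24 mm).
- bin: Fixed grey open bin below the free edge, 170 (its x) x 210 (its y) x 42 mm high, walls and floor 5 mm, lying square to the board with its rear part under the edge. Origin: centre of its underside; x and y nearly as the stand's.
- scraper: Loose scraper: narrow wooden grip 26 (x) x 110 (y) x 66 mm on a steel blade 28 (x) x 120 (y) x 12 mm; 78 mm high in all, 0.2 to 0.33 kg. Origin: centre of the blade's underside; z up. Grip it across x from above, TCP 58 mm above the origin. It starts standing left or right of the stand, the sanding block on the other side.
- chip1: Loose lump of dried filler, about 24 x 18 x 17 mm, 10 to 25 g, on the board's top at the start. Origin: centre of its underside. All lumps start at stand x 170 to 275 mm and within 40 mm of the board's middle line (origins).
- chip2: Loose lump of dried filler, about 20 x 22 x 14 mm, 10 to 25 g, on the board's top at the start. Origin: centre of its underside. All lumps start at stand x 170 to 275 mm and within 40 mm of the board's middle line (origins).
- chip3: Loose lump of dried filler, about 26 x 22 x 13 mm, 10 to 25 g, on the board's top at the start. Origin: centre of its underside. All lumps start at stand x 170 to 275 mm and within 40 mm of the board's middle line (origins).
- chip4: Loose lump of dried filler, about 26 x 16 x 13 mm, 10 to 25 g, on the board's top at the start. Origin: centre of its underside. All lumps start at stand x 170 to 275 mm and within 40 mm of the board's middle line (origins).
- chip5: Loose lump of dried filler, about 20 x 18 x 17 mm, 10 to 25 g, on the board's top at the start. Origin: centre of its underside. All lumps start at stand x 170 to 275 mm and within 40 mm of the board's middle line (origins).
- sander: Bystander: low flat sanding block of the same wood and steel, 70 x 120 x 28 mm. Origin at the centre of its underside.
- filler_jar: Bystander: white jar, 56 mm across, 65 mm high, beside the board on its +y side. Origin under its centre.
- brush: Bystander: paint brush, about 170 mm long, lying beside the board on its -y side.
- tin_a: Bystander: paint tin, 100 mm across, 115 mm high, far left. Origin under its centre.
- tin_b: Bystander: bare tin, 84 mm across, 100 mm high, far right. Origin under its centre.
- spatula: Bystander: spatula, about 200 mm long, lying at the far side of the bench.
- tin_lid: Bystander: tin lid, 104 mm across, 9 mm thick, lying at the far side. Origin under its centre.
There are look-alikes about, which are no part of the job. What is shaped like the scraper but yellow is not meant.

How it is judged:
By the outcome, as a careful person would: the job done as asked, in the order asked, and still so for the second after the job is handed in, with the robot touching nothing.
It also fails if it takes over 72 s, if anything falls off the work surface, if the arm or the gripper's body presses on something with over 40 N, if the wrist force passes 120 N, or if a joint passes its speed limit or range.

ROBOT

A 7-joint arm with a two-finger parallel gripper is mounted at the origin on the work surface. World frame = base frame: x ahead of the robot, y to its left, z up, the work surface at z = 0. Lengths are in m, angles in rad, forces in N, time in s.
With the tool pointing down it reaches from about 0.425 to 0.875 m from the base axis. Payload 4.7 kg.
Tool frame: the origin (TCP) lies between the finger pads, 19 mm behind the fingertips; this is the grasp point; z points along the fingers, y is the line along which they close (so a half turn about z gives the same grasp; the last joint's range is limited). The gripper opens to 87 mm and grips with 3 to 60 N. Pads are 19 mm wide; open, the fingers measure 117 mm over their backs; the gripper's body (75 mm by 190 mm) begins 51 mm behind the grasp point.
Start: joints at [0.014, 0.321, -0.07, 1.45, 0.023, 1.371, -0.057], TCP at [0.65, -0, 0.241] pointing down, gripper open.
Joint ranges: [-2.86, 2.86], [-0.3, 2.09], [-1.38, 1.24], [0.06, 2.45], [-1.56, 4.7], [0.09, 2.05], [-2.69, 2.69]. Speed limits (rad/s): [2.57, 2.57, 3.14, 3.14, 3.14, 3.14, 3.14].

INTERFACE

Orientations are given as a 3x3 rotation matrix whose columns are the frame's x, y, z axes.
In Python, from plant import r gives the robot as it stands.
- The arm moves only by the tool arm_command, never from a script. Its argument "plan" is a list of rows, each a list of 2 entries, a list of its own where there are three numbers: the shift along the world's x, y, z in m, then the turn, a rotation vector about the world's x, y, z in degrees. A call has 1 to 20 rows; each row shifts and turns the commanded pose from where the row before left it; what a row does not reach is not made up. A row lasts 1/8 s, in which the tool goes at most 62.5 mm and 10.7 degrees, less where a joint would pass 70% of its speed; a pose out of reach is approached as far as the arm can. A call is refused whole if a number of a shift passes 0.0625 or a number of a turn 10.7, either way. A call with a gripper value outside its range is refused whole. "claw" is the gripper command: -1 is shut, 1 is fully open, values between are in proportion, set as the call begins (left out, the last holds). The fingers move at their own pace and stop on an object; "squeeze" is the grip in N (left out, the last holds). Time passes only in rows, so rows that do not move let the fingers close. It gives the time, the measured TCP pose, the force, the opening and the grip force at its end, in the units of the state.
- r.get_obs(): the state, without advancing time (a new reading comes with each control period).
- r.capture(name): name is "scene" or "side" or "wrist"; returns a dict with "image" (384x512x3 uint8, red, green, blue), "mtx" (3x3 intrinsics, pixels), "world_from_camera" (4x4, takes a point from camera to world coordinates). Camera axes: x right, y up, looking along -z (the intrinsics and any distortion apply to the point x, -y, -z); pixel columns grow to the right and rows downward; lengths in m; the calibration is good to about 2 mm. A picture is of the moment at which its call begins. There is no depth.
- r.sign_off(): hands the job in; it is judged then, once.
Trained networks look in the newest picture that a camera, given by its name, has taken for a name from the list of things; names that differ only in an ending like _2 or _b are one class to them, and where a whole thing is asked for, a point or a joint stands for the part that bears it (a point fixed in the world has none). Each returns a list of dicts, best first, with "p" (0 to 1); they miss things now and then, are a little off and sometimes report something else, mostly with a low value. They report only what shows in the picture. A call takes as long as a camera call. They do not tell look-alikes from the thing itself.
- r.spot_in(camera, thing): "point" ([x, y, z] in m, in world coordinates, good to about 4 mm: the middle of the surface that is visible of it).
- r.masks_of(camera, thing): "mask" (384x512 bool, what is visible of it).
The state is a dict: "t": time; "joint_pos": joint angles; "qvel": joint speeds; "joint_torque": joint torques, N m; "position": TCP position; "tcp_rot": TCP orientation; "contact_force": force on the tool from outside, world axes, zero at the start; "moment": the same for the moment, N m; "grip_width": finger opening in m; "finger_force": force on a finger pad.
Only numpy, scipy, OpenCV 4.12 (cv2) and the standard library are available. Lean on these libraries where they do the work, as an engineer would, in place of code of your own. Each camera call takes 0.05 s, during which the arm holds its last target. There are 200 camera calls.

## Working session

There is one attempt and no reset: what is moved stays moved. The work goes in short steps, Python scripts to look and compute and a tool call to move; the robot and the scene stay as the last step left them, time stands still between calls to the robot, and variables do not carry over. Pictures are saved under pics/ and viewed, at most 10 in all, crops included, and the job is handed in when it is done.

Besides the shell and the picture viewer there is one more tool, called by a JSON object that holds its "op" and its "data". arm_command: Moves the arm, as the interface text tells. Its arguments: {"type":"object","properties":{"plan":{"type":"array"},"claw":{"type":"number"},"squeeze":{"type":"number"}},"required":["plan"]}

```bash
ls; mkdir -p pics
python3 - <<'E'
from plant import r
import cv2,numpy as np
a=[]
for c in("scene","side"):
    d=r.capture(c);a.append(d);cv2.imwrite(f"pics/{c}0.png",d["image"][:,:,::-1])
    print(c,d["mtx"].tolist(),np.round(d["world_from_camera"],3).tolist())
    for t in["stand","bin","scraper","chip1","sander","filler_jar","brush"]:
        print(t,[(np.round(x["point"],3).tolist(),round(x["p"],2)) for x in r.spot_in(c,t)][:6])
cv2.imwrite("pics/both.png",cv2.resize(np.vstack([a[0]["image"],a[1]["image"]])[:,:,::-1],None,fx=.78,fy=.78))
o=r.get_obs();print(o)
E
```

```text
pics
scene [[406.69489421910663, 0.0, 256.9741774564162], [0.0, 406.69489421910663, 188.9496688932335], [0.0, 0.0, 1.0]] [[-0.741, -0.52, 0.425, 1.082], [0.671, -0.581, 0.461, 0.468], [0.007, 0.627, 0.779, 1.004], [0.0, 0.0, 0.0, 1.0]]
stand [([0.539, 0.125, 0.081], 0.76)]
bin [([0.59, -0.135, 0.006], 0.68), ([0.693, -0.309, 0.086], 0.15)]
scraper [([0.421, -0.519, 0.048], 0.93), ([0.514, -0.386, 0.048], 0.85)]
chip1 [([0.518, -0.036, 0.096], 0.62), ([0.544, 0.365, 0.027], 0.61), ([0.546, 0.001, 0.092], 0.53), ([0.507, -0.003, 0.093], 0.43), ([0.694, -0.31, 0.086], 0.26)]
sander [([0.541, 0.366, 0.028], 0.98)]
filler_jar [([0.694, 0.113, 0.063], 0.56)]
brush [([0.367, 0.019, 0.02], 0.94)]
side [[416.55719769007356, 0.0, 255.14204324811553], [0.0, 416.55719769007356, 189.32181610399084], [0.0, 0.0, 1.0]] [[-0.923, 0.285, -0.26, 0.214], [-0.385, -0.642, 0.663, 0.828], [0.022, 0.712, 0.702, 1.043], [0.0, 0.0, 0.0, 1.0]]
stand [([0.51, 0.142, 0.078], 0.79)]
bin [([0.484, -0.186, 0.006], 0.87)]
scraper [([0.41, -0.508, 0.048], 0.96), ([0.5, -0.383, 0.044], 0.79), ([0.777, 0.009, 0.006], 0
[... 513 characters left out ...]
37378820e-05,  2.35118872e-04, -1.14676207e-04,
        1.29164368e-03, -2.03638926e-04, -2.18123400e-03]), 'joint_torque': array([ 7.28055438e-04, -4.91034937e+01, -4.02941611e-01, -3.12752724e+01,
       -6.36778423e-02,  3.37478227e-02,  2.91336619e-05]), 'position': array([ 6.50011714e-01, -3.40353722e-05,  2.41312246e-01]), 'tcp_rot': array([[ 2.73482905e-06,  9.99999995e-01,  1.00302636e-04],
       [ 9.99999999e-01, -2.73052017e-06, -4.29588825e-05],
       [-4.29586085e-05,  1.00302754e-04, -9.99999994e-01]]), 'contact_force': array([ 0.2372772 ,  0.29583904, -0.99540272]), 'moment': array([-0.00826834,  0.02550802,  0.03526384]), 'finger_force': 0.0, 'grip_width': 0.087027039880632}
```

View pics/both.png

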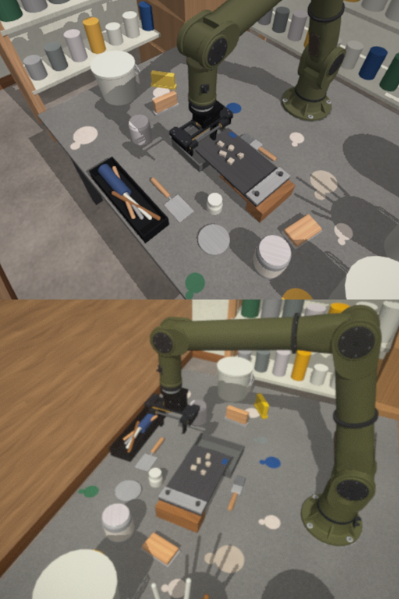

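Run:
```python
import cv2,numpy as np
a=cv2.imread("pics/scene0.png")[75:285,185:395];b=cv2.imread("pics/side0.png")[105:305,190:390]
cv2.imwrite("pics/c1.png",cv2.resize(a,None,fx=2.8,fy=2.8,interpolation=2))
cv2.imwrite("pics/c2.png",cv2.resize(b,None,fx=3,fy=3,interpolation=2))
```

```text
(no output)
```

View pics/c1.png

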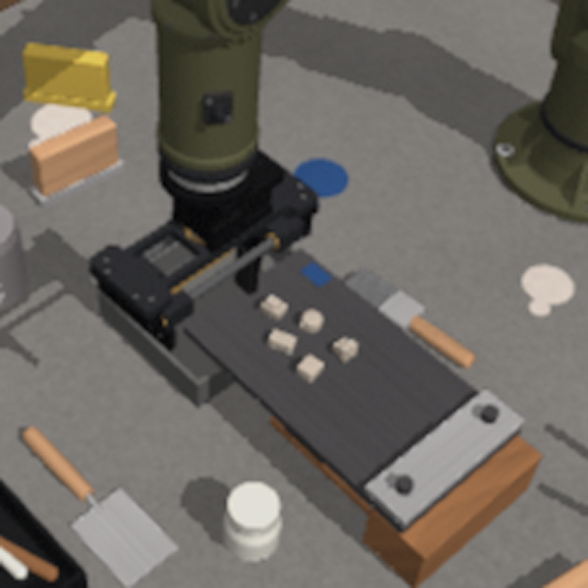

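View pics/c2.png

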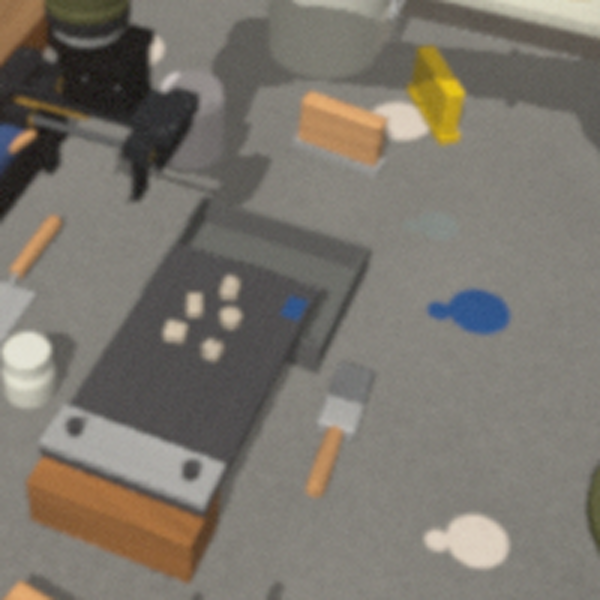

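```bash
cat > h.py <<'E'
import numpy as np
def ray(d,u,v,z):
    M=np.array(d["world_from_camera"]);q=np.linalg.inv(d["mtx"])@[u,v,1]
    w=M[:3,:3]@[q[0],-q[1],-q[2]];return M[:3,3]+w*(z-M[2,3])/w[2]
def proj(d,P):
    M=np.linalg.inv(d["world_from_camera"]);c=M[:3,:3]@P+M[:3,3];p=d["mtx"]@[c[0],-c[1],-c[2]];return p[:2]/p[2]
E
python3 - <<'E'
from plant import r
from h import *
s=r.capture("scene");d=r.capture("side")
A=lambda x,y:(185+x/2.8,75+y/2.8)
B=lambda x,y:(190+x/3,105+y/3)
f=lambda n,D,p,z:print(n,np.round(ray(D,*p,z)[:2],4))
for n,a,b,z in[("hinge +y",A(405,515),B(42,447),.092),("hinge -y",A(522,418),B(212,508),.092),("bar +y",A(367,485),B(65,405),.092),("bar -y",A(480,388),B(226,465),.092),
 ("free +y",A(186,328),B(185,245),.08),("free -y",A(298,252),B(322,292),.08),("binR",None,B(372,250),.042),("binfarL",None,B(208,196),.042),("bin near",A(203,403),None,0.0)]:
    if a:f(n+" sc",s,a,z)
    if b:f(n+" sd",d,b,z)
f("blade sc",s,A(38,198),0);f("blade sc",s,A(122,165),0)
f("blade sd",d,B(295,140),0);f("blade sd",d,B(380,170),0)
f("top sc",s,A(32,155),.078);f("top sc",s,A(115,120),.078)
f("topnear sc",s,A(38,160),.078);f("topnear sc",s,A(117,131),.078)
f("topfar sd",d,B(306,94),.078);f("topfar sd",d,B(388,124),.078)
f("topnear sd",d,B(301,106),.078);f("topnear sd",d,B(382,136),.078)
for c in("scene","side"):
  for t in["chip1","chip2","chip3","chip4","chip5"]:
    print(c,t,[(np.round(x["point"],3).tolist(),round(x["p"],2)) for x in r.spot_in(c,t)][:6])
E
```

```text
hinge +y sc [0.6005 0.2196]
hinge +y sd [0.598  0.2268]
hinge -y sc [0.4371 0.2248]
hinge -y sd [0.4271 0.2258]
bar +y sc [0.6031 0.1754]
bar +y sd [0.6009 0.1738]
bar -y sc [0.4395 0.1751]
bar -y sd [0.4329 0.1771]
free +y sc [ 0.5984 -0.0808]
free +y sd [ 0.5862 -0.0875]
free -y sc [ 0.4366 -0.0783]
free -y sd [ 0.4245 -0.0806]
binR sd [ 0.4013 -0.2032]
binfarL sd [ 0.6086 -0.2121]
bin near sc [ 0.611  -0.0398]
blade sc [ 0.5567 -0.4034]
blade sc [ 0.4417 -0.3796]
blade sd [ 0.5623 -0.4038]
blade sd [ 0.4426 -0.3915]
top sc [ 0.5598 -0.3974]
top sc [ 0.4476 -0.38  ]
topnear sc [ 0.5596 -0.3859]
topnear sc [ 0.4584 -0.3632]
topfar sd [ 0.5539 -0.4038]
topfar sd [ 0.4415 -0.3881]
topnear sd [ 0.5516 -0.3779]
topnear sd [ 0.4415 -0.3625]
scene chip1 [([0.505, -0.002, 0.096], 0.46), ([0.507, 0.045, 0.092], 0.39), ([0.521, -0.033, 0.094], 0.38)]
scene chip2 [([0.505, -0.002, 0.096], 0.46), ([0.507, 0.045, 0.092], 0.39), ([0.521, -0.033, 0.094], 0.38)]
scene chip3 [([0.505, -0.002, 0.096], 0.46), ([0.507, 0.045, 0.092], 0.39), ([0.521, -0.033, 0.094], 0.38)]
scene chip4 [([0.505, -0.002, 0.096], 0.46), ([0.507, 0.045, 0.092], 0.39), ([0.521, -0.033, 0.094], 0.38)]
scene chip5 [([0.505, -0.002, 0.096], 0.46), ([0.507, 0.045, 0.092], 0.39), ([0.521, -0.033, 0.094], 0.38)]
side chip1 [([0.517, -0.036, 0.095], 0.59), ([0.496, 0.002, 0.094], 0.51), ([0.497, 0.051, 0.086], 0.41)]
side chip2 [([0.517, -0.036, 0.095], 0.59), ([0.496, 0.002, 0.094], 0.51), ([0.497, 0.051, 0.086], 0.41)]
side chip3 [([0.517, -0.036, 0.095], 0.59), ([0.496, 0.002, 0.094], 0.51), ([0.497, 0.051, 0.086], 0.41)]
side chip4 [([0.517, -0.036, 0.095], 0.59), ([0.496, 0.002, 0.094], 0.51), ([0.497, 0.051, 0.086], 0.41)]
side chip5 [([0.517, -0.036, 0.095], 0.59), ([0.496, 0.002, 0.094], 0.51), ([0.497, 0.051, 0.086], 0.41)]
```

The wooden scraper is at scene px (212,131). The yellow look-alike is at (209,102) and the low sanding block is left of the stand. The wood-and-steel one, standing 78 mm tall, fits. I'll move above it and confirm with the wrist camera.

{"op": "arm_command", "data": {"plan": [[[-0.015,-0.039,0],[0,0,-9.8]],[[-0.015,-0.039,0],[0,0,-9.8]],[[-0.015,-0.039,0],[0,0,-9.8]],[[-0.015,-0.039,0],[0,0,-9.8]],[[-0.015,-0.039,0],[0,0,-9.8]],[[-0.015,-0.039,0],[0,0,-9.8]],[[-0.015,-0.039,0],[0,0,-9.8]],[[-0.015,-0.039,0],[0,0,-9.8]],[[-0.015,-0.037,0],[0,0,-9.8]],[[-0.013,-0.037,0],[0,0,-9.8]],[[0,0,0],[0,0,0]],[[0,0,0],[0,0,0]]], "claw": 1}}

```text
t: 2.9
position: [0.5025, -0.3852, 0.2412]
tcp_rot: [[0.991, -0.138, 0.0], [-0.138, -0.991, 0.001], [0.0, -0.001, -1.0]]
contact_force: [0.1, 0.1, -0.0]
grip_width: 0.0871
finger_force: 0.0
```

Run:
```python
from plant import r
import cv2
from h import *
o=r.get_obs();print(o["position"],o["tcp_rot"].round(3).tolist(),o["contact_force"])
w=r.capture("wrist");cv2.imwrite("pics/w1.png",w["image"][:,:,::-1])
print(np.round(w["world_from_camera"],3).tolist())
s=r.capture("scene")
im=np.vstack([cv2.resize(s["image"][60:290,150:400],(512,471))[:, :],w["image"]])[:,:,::-1]
cv2.imwrite("pics/w1s.png",cv2.resize(im,None,fx=.7,fy=.7,interpolation=cv2.INTER_AREA))
for m in r.masks_of("wrist","scraper"):
    c,(a,b),th=cv2.minAreaRect(cv2.findNonZero(m["mask"].astype(np.uint8)))
    bx=cv2.boxPoints((c,(a,b),th))
    print(m["p"],[ray(w,*p,.078)[:2].round(4).tolist() for p in bx],bx.round().tolist())
```

```text
[ 0.50254889 -0.38515386  0.24116964] [[0.991, -0.138, 0.0], [-0.138, -0.991, 0.001], [0.0, -0.001, -1.0]] [ 0.09244957  0.13017991 -0.00040982]
[[-0.136, 0.957, 0.257, 0.571], [-0.991, -0.131, -0.037, -0.395], [-0.002, -0.26, 0.966, 0.383], [0.0, 0.0, 0.0, 1.0]]
0.81 [[0.5647, -0.3926], [0.5612, -0.418], [0.4477, -0.4048], [0.4516, -0.3769]] [[257.0, 119.0], [282.0, 119.0], [282.0, 223.0], [257.0, 223.0]]
0.74 [[0.4426, -0.4794], [0.4885, -0.5385], [0.4372, -0.5774], [0.3871, -0.5178]] [[348.0, 219.0], [401.0, 172.0], [437.0, 212.0], [384.0, 259.0]]
```

View pics/w1s.png

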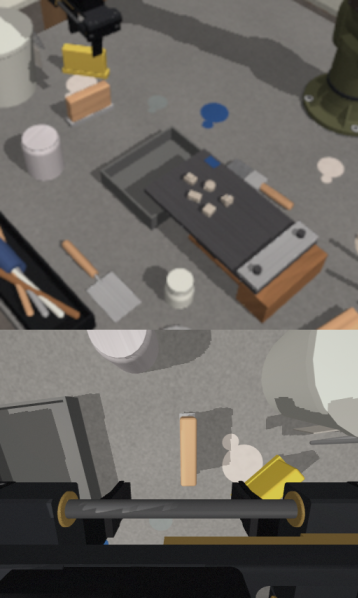

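```bash
cat >> h.py <<'E'
import cv2
def sil(d,x,y,a,boxes,z0=0):
    im=np.zeros((384*4,512*4),np.uint8);R=np.array([[np.cos(a),-np.sin(a)],[np.sin(a),np.cos(a)]])
    for lx,ly,za,zb in boxes:
        P=[proj(d,np.r_[R@[i*lx/2,j*ly/2]+[x,y],z+z0]) for i in(-1,1) for j in(-1,1) for z in(za,zb)]
        cv2.fillConvexPoly(im,cv2.convexHull((np.array(P)*4+2).round().astype(np.int32)),1)
    return cv2.resize(im.astype(np.float32),(512,384),interpolation=cv2.INTER_AREA)
SCR=[(28,120,0,12),(26,110,12,78)];SCR=[tuple(v/1000 for v in b) for b in SCR]
E
python3 - <<'E'
from plant import r
from h import *
from scipy.optimize import minimize
D=[]
for c in("scene","side","wrist"):
    d=r.capture(c);L=[]
    for m in r.masks_of(c,"scraper"):
        b=d["image"][m["mask"]].mean(0);print(c,m["p"],m["mask"].sum(),b.round())
        if b[2]>70: L.append(m["mask"])
    if L:D.append((c,d,L[0].astype(float)))
def iou(p,c,d,m):
    s=sil(d,p[0],p[1],p[2],SCR)
    if c=="wrist": s[225:]=0;m=m.copy();m[225:]=0
    return 1-np.minimum(s,m).sum()/np.maximum(s,m).sum()
x0=[.505,-.395,np.radians(82)]
sx=np.array([x0]+[np.add(x0,e) for e in np.diag([.015,.015,.1])])
for S in D+[None]:
    Q=D if S is None else[S]
    f=lambda p:sum(iou(p,*q) for q in Q)
    o=minimize(f,x0,method="Nelder-Mead",options=dict(initial_simplex=sx))
    print("all" if S is None else S[0],o.x[:2].round(4),np.degrees(o.x[2]).round(2),o.fun.round(3))
E
```

```text
scene 0.95 650 [158. 135.  62.]
scene 0.62 751 [159. 129. 104.]
side 0.85 562 [174. 138. 103.]
side 0.58 430 [175. 147.  42.]
side 0.17 735 [162. 160. 157.]
wrist 0.9 2967 [175. 155.  55.]
wrist 0.76 2399 [201. 167. 129.]
scene [ 0.501  -0.3971] 80.57 0.047
side [ 0.4997 -0.3937] 80.7 0.109
wrist [ 0.5038 -0.3969] 83.14 0.073
all [ 0.502  -0.3969] 82.86 0.261
```

{"op": "arm_command", "data": {"plan": [[[0,-0.012,-0.02],[0,0,0]],[[0,0,-0.04],[0,0,0]],[[0,0,-0.04],[0,0,0]],[[0,0,-0.04],[0,0,0]],[[0,0,-0.03],[0,0,0]],[[0,0,-0.013],[0,0,0]],[[0,0,0],[0,0,0]]]}}

```text
t: 4.22
position: [0.5011, -0.3981, 0.057]
tcp_rot: [[0.99, -0.14, -0.002], [-0.14, -0.99, 0.001], [-0.002, -0.0, -1.0]]
contact_force: [0.3, -0.7, 0.2]
grip_width: 0.0872
finger_force: 0.0
```

{"op": "arm_command", "data": {"plan": [[[0,0,0],[0,0,0]],[[0,0,0],[0,0,0]],[[0,0,0],[0,0,0]],[[0,0,0],[0,0,0]],[[0,0,0],[0,0,0]],[[0,0,0],[0,0,0]],[[0,0,0],[0,0,0]],[[0,0,0],[0,0,0]]], "claw": -1, "squeeze": 45}}

```text
t: 5.22
position: [0.502, -0.3979, 0.0582]
tcp_rot: [[0.99, -0.139, -0.0], [-0.139, -0.99, 0.0], [-0.0, -0.0, -1.0]]
contact_force: [-0.0, 0.8, 0.2]
grip_width: 0.0258
finger_force: 44.9
```

Run:
```python
from plant import r
from h import *
from scipy.optimize import minimize
D=[]
for c in("scene","side"):
    d=r.capture(c);m=max(r.masks_of(c,"stand"),key=lambda m:m["p"])["mask"]
    I=d["image"].astype(int);k=(m&(I.max(2)<95)).astype(np.uint8)
    k=cv2.morphologyEx(k,cv2.MORPH_CLOSE,np.ones((11,11)))
    k=cv2.morphologyEx(k,cv2.MORPH_OPEN,np.ones((5,5)))
    D.append((c,d,k.astype(float)));print(c,m.sum(),k.sum(),I[m].mean(0).round())
    v=d["image"].copy();v[k>0]=v[k>0]//2+[0,100,0];cv2.imwrite(f"pics/m_{c}.png",cv2.resize(v[110:310,180:400,::-1],None,fx=2,fy=2))
def corners(p,x1=.31):
    x,y,a,e=p;R=np.array([[np.cos(a),-np.sin(a)],[np.sin(a),np.cos(a)]])
    return [np.r_[R@[X,Y]+[x,y],.08+e*X/.31] for X,Y in((.05,-.085),(.05,.085),(x1,.085),(x1,-.085))]
def cost(p,c,d,m):
    im=np.zeros((1536,2048),np.uint8)
    cv2.fillConvexPoly(im,(np.array([proj(d,q) for q in corners(p)])*4+2).round().astype(np.int32),1)
    s=cv2.resize(im.astype(np.float32),(512,384),interpolation=cv2.INTER_AREA)
    return 1-np.minimum(s,m).sum()/np.maximum(s,m).sum()
x0=[.515,.2245,np.radians(-91),0]
sx=np.array([x0]+[np.add(x0,e) for e in np.diag([.01,.01,.05,.008])])
for Q in([D[0]],[D[1]],D):
    o=minimize(lambda p:sum(cost(p,*q) for q in Q),x0,method="Nelder-Mead",options=dict(initial_simplex=sx,maxiter=600))
    print(o.x[:2].round(4),np.degrees(o.x[2]).round(2),(o.x[3]*1e3).round(1),round(o.fun,3))
a,b=[cv2.imread(f"pics/m_{c}.png") for c in("scene","side")];cv2.imwrite("pics/m.png",np.hstack([a,b])[:,:800])
# chips: bright blobs on the board
for c,d,k in D:
    I=d["image"].astype(int);n,l,st,ce=cv2.connectedComponentsWithStats(((I.min(2)>130)&(k>0)).astype(np.uint8))
    print(c,[ray(d,*ce[i],.088)[:2].round(3).tolist() for i in range(1,n) if st[i,4]>10])
```

```text
scene 6788 5376 [93. 84. 80.]
side 5978 3822 [110.  98.  88.]
[0.5251 0.224 ] -91.08 0.7 0.186
[0.5188 0.2213] -91.08 1.1 0.111
[0.5195 0.2224] -90.91 0.2 0.318
scene [[0.512, -0.038], [0.498, 0.001], [0.538, -0.001], [0.496, 0.048], [0.542, 0.042], [0.465, 0.18], [0.468, 0.221], [0.585, 0.197]]
side [[0.517, -0.042], [0.542, -0.004], [0.5, -0.002], [0.546, 0.039], [0.502, 0.047], [0.58, 0.173], [0.451, 0.198]]
```

View pics/m.png

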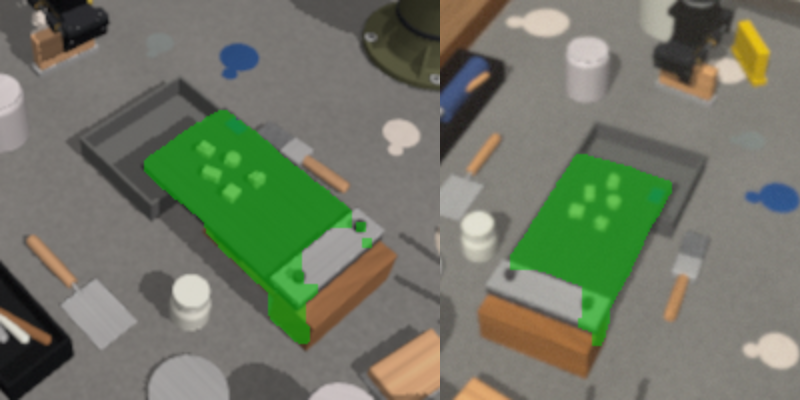

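{"op": "arm_command", "data": {"plan": [[[0,0,0.02],[0,0,0]],[[0,0,0.04],[0,0,0]],[[0,0,0.05],[0,0,0]],[[0,0,0.05],[0,0,0]],[[0.001,0.03,0],[0,0,0.6]],[[0.001,0.045,0],[0,0,0.7]],[[0.001,0.045,0],[0,0,0.7]],[[0.001,0.045,0],[0,0,0.7]],[[0.002,0.045,0],[0,0,0.7]],[[0.002,0.045,0],[0,0,0.7]],[[0.002,0.045,0],[0,0,0.7]],[[0.001,0.045,0],[0,0,0.7]],[[0.001,0.045,0],[0,0,0.7]],[[0.001,0.045,0],[0,0,0.7]],[[0.001,0.04,-0.01],[0,0,0]],[[0,0.021,-0.02],[0,0,0]],[[0,0,-0.02],[0,0,0]],[[0,0,0],[0,0,0]],[[0,0,0],[0,0,0]],[[0,0,0],[0,0,0]]]}}

```text
t: 7.92
position: [0.5168, 0.0976, 0.1697]
tcp_rot: [[1.0, -0.02, 0.002], [-0.02, -1.0, 0.0], [0.002, -0.0, -1.0]]
contact_force: [0.3, 0.4, -2.1]
grip_width: 0.026
finger_force: 44.9
```

Run:
```python
from plant import r
import cv2
from h import *
d=r.capture("side");s=r.capture("scene");w=r.capture("wrist")
o=r.get_obs();print(o["t"],o["position"].round(4),o["tcp_rot"].round(4).tolist(),o["contact_force"],o["moment"])
f=lambda i:cv2.resize(i,(400,300))
cv2.imwrite("pics/o1.png",np.vstack([np.hstack([f(d["image"][120:300,190:430]),f(s["image"][110:290,170:410])]),np.hstack([f(w["image"]),f(w["image"])*0])])[:,:,::-1])
```

```text
8.075 [0.5164 0.0978 0.169 ] [[0.9998, -0.0197, 0.0011], [-0.0197, -0.9998, 0.0001], [0.0011, -0.0001, -1.0]] [-0.05266735  0.28598635 -2.81111014] [ 0.08186544  0.16112707 -0.02093267]
```

View pics/o1.png

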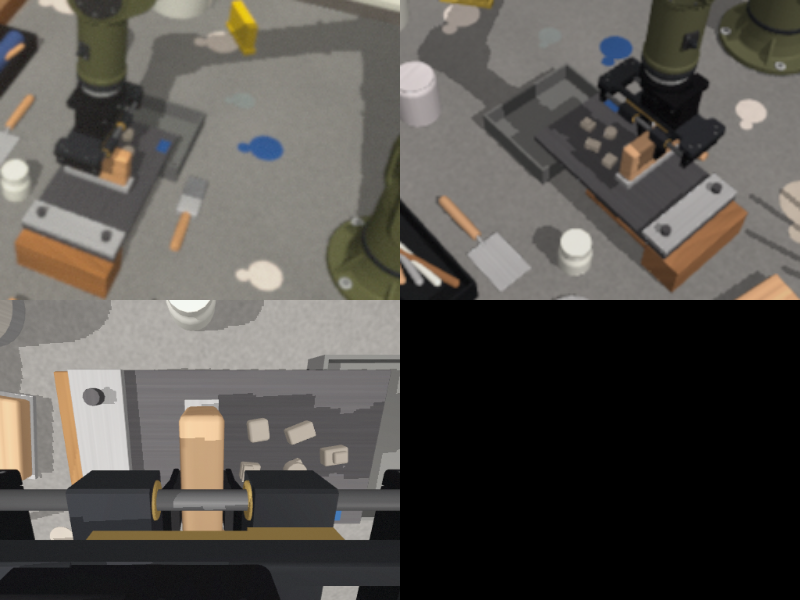

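The side and scene views show the scraper square across the board, between the clamp bar and the lumps. I'll lower it gently.

{"op": "arm_command", "data": {"plan": [[[0,0,-0.008],[0,0,0]],[[0,0,-0.008],[0,0,0]],[[0,0,-0.005],[0,0,0]],[[0,0,-0.003],[0,0,0]],[[0,0,-0.001],[0,0,0]],[[0,0,0],[0,0,0]]]}}

```text
t: 8.82
position: [0.5161, 0.098, 0.1434]
tcp_rot: [[1.0, -0.019, 0.0], [-0.019, -1.0, -0.0], [0.0, 0.0, -1.0]]
contact_force: [1.0, -0.6, -2.9]
grip_width: 0.0257
finger_force: 44.9
```

{"op": "arm_command", "data": {"plan": [[[0,0,-0.001],[0,0,0]],[[0,0,-0.001],[0,0,0]],[[0,0,0],[0,0,0]]]}}

```text
t: 9.2
position: [0.516, 0.0979, 0.1412]
tcp_rot: [[1.0, -0.019, -0.0], [-0.019, -1.0, -0.0], [-0.0, 0.0, -1.0]]
contact_force: [-0.6, 0.6, -2.4]
grip_width: 0.0256
finger_force: 44.9
```

{"op": "arm_command", "data": {"plan": [[[0,0,-0.001],[0,0,0]],[[0,0,-0.001],[0,0,0]],[[0,0,0],[0,0,0]]]}}

```text
t: 9.57
position: [0.516, 0.098, 0.1392]
tcp_rot: [[1.0, -0.019, -0.0], [-0.019, -1.0, -0.0], [-0.0, 0.0, -1.0]]
contact_force: [0.1, -0.1, -2.3]
grip_width: 0.0259
finger_force: 44.9
```

{"op": "arm_command", "data": {"plan": [[[0,0,-0.0007],[0,0,0]],[[0,0,-0.0005],[0,0,0]],[[0,0,0],[0,0,0]]]}}

```text
t: 9.95
position: [0.5161, 0.098, 0.1384]
tcp_rot: [[1.0, -0.019, 0.0], [-0.019, -1.0, -0.0], [0.0, 0.0, -1.0]]
contact_force: [-1.7, -0.0, 0.9]
grip_width: 0.0259
finger_force: 44.9
```

{"op": "arm_command", "data": {"plan": [[[0,0,-0.0005],[0,0,0]],[[0,0,-0.0005],[0,0,0]],[[0,0,0],[0,0,0]]]}}

```text
t: 10.32
position: [0.5161, 0.098, 0.1377]
tcp_rot: [[1.0, -0.019, 0.0], [-0.019, -1.0, 0.0], [0.0, -0.0, -1.0]]
contact_force: [-3.0, -1.0, 4.7]
grip_width: 0.0257
finger_force: 44.9
```

{"op": "arm_command", "data": {"plan": [[[0,0,-0.0004],[0,0,0]],[[0,0,-0.0003],[0,0,0]],[[0,0,0],[0,0,0]],[[0,0,0],[0,0,0]]]}}

```text
t: 10.82
position: [0.5161, 0.098, 0.1374]
tcp_rot: [[1.0, -0.019, 0.0], [-0.019, -1.0, 0.0], [0.0, -0.0, -1.0]]
contact_force: [-3.8, -1.1, 6.6]
grip_width: 0.026
finger_force: 44.9
```

{"op": "arm_command", "data": {"plan": [[[0,-0.002,-0.0001],[0,0,0]],[[-0.0001,-0.003,-0.0001],[0.1,0,0]],[[0,-0.003,-0.0001],[0,0,0]]]}}

```text
t: 11.2
position: [0.517, 0.0924, 0.1374]
tcp_rot: [[1.0, -0.018, 0.003], [-0.018, -1.0, 0.005], [0.003, -0.005, -1.0]]
contact_force: [0.0, 3.2, 4.7]
grip_width: 0.0259
finger_force: 44.9
```

{"op": "arm_command", "data": {"plan": [[[-0.0001,-0.003,-0.0004],[0,0,0]],[[0,-0.003,-0.0003],[0.1,0,0]],[[-0.0001,-0.003,-0.0002],[0,0,0]],[[0,-0.003,-0.0002],[0,0,0]]]}}

```text
t: 11.7
position: [0.5174, 0.0807, 0.1368]
tcp_rot: [[1.0, -0.018, 0.004], [-0.018, -1.0, 0.008], [0.004, -0.008, -1.0]]
contact_force: [-0.0, 3.6, 7.0]
grip_width: 0.0255
finger_force: 44.9
```

{"op": "arm_command", "data": {"plan": [[[-0.0001,-0.003,-0.0001],[0.1,0,0]],[[0,-0.003,-0.0001],[0,0,0]],[[-0.0001,-0.003,-0.0002],[0,0,0]],[[0,-0.003,-0.0001],[0.1,0,0]]]}}

```text
t: 12.2
position: [0.5173, 0.0689, 0.1365]
tcp_rot: [[1.0, -0.018, 0.005], [-0.018, -1.0, 0.011], [0.004, -0.011, -1.0]]
contact_force: [-0.4, 4.8, 7.6]
grip_width: 0.0258
finger_force: 44.9
```

{"op": "arm_command", "data": {"plan": [[[-0.0001,-0.003,-0.0001],[0,0,0]],[[0,-0.003,-0.0001],[0,0,0]],[[-0.0001,-0.003,-0.0001],[0.1,0,0]],[[0,-0.003,-0.0001],[0,0,0]],[[0,-0.003,-0.0001],[0,0,0]]]}}

```text
t: 12.82
position: [0.5172, 0.0539, 0.136]
tcp_rot: [[1.0, -0.018, 0.005], [-0.018, -1.0, 0.013], [0.005, -0.013, -1.0]]
contact_force: [0.5, 5.3, 7.5]
grip_width: 0.0255
finger_force: 44.9
```

{"op": "arm_command", "data": {"plan": [[[-0.0001,-0.003,-0.0001],[0,0,0]],[[0,-0.003,-0.0001],[0,0,0]],[[-0.0001,-0.003,-0.0001],[0.1,0,0]],[[0,-0.003,-0.0001],[0,0,0]],[[0,-0.003,-0.0002],[0,0,0]]]}}

```text
t: 13.45
position: [0.5171, 0.0389, 0.1354]
tcp_rot: [[1.0, -0.018, 0.005], [-0.018, -1.0, 0.015], [0.005, -0.015, -1.0]]
contact_force: [-0.3, 5.0, 8.3]
grip_width: 0.0256
finger_force: 44.9
```

{"op": "arm_command", "data": {"plan": [[[-0.0001,-0.003,-0.0001],[0,0,0]],[[-0.0001,-0.003,-0.0001],[0,0,0]],[[-0.0001,-0.003,-0.0001],[0.1,0,0]],[[-0.0001,-0.003,-0.0001],[0,0,0]],[[-0.0001,-0.003,-0.0001],[0,0,0]],[[0,-0.003,-0.0001],[0,0,0]]]}}

```text
t: 14.2
position: [0.5167, 0.0208, 0.1348]
tcp_rot: [[1.0, -0.018, 0.005], [-0.018, -1.0, 0.016], [0.005, -0.016, -1.0]]
contact_force: [-1.1, 4.7, 7.4]
grip_width: 0.0258
finger_force: 44.9
```

{"op": "arm_command", "data": {"plan": [[[-0.0001,-0.003,-0.00013],[0,0,0]],[[-0.0001,-0.003,-0.00013],[0.1,0,0]],[[-0.0001,-0.003,-0.00013],[0,0,0]],[[-0.0001,-0.003,-0.00014],[0,0,0]],[[-0.0001,-0.003,-0.00014],[0,0,0]],[[0,-0.003,-0.00014],[0.1,0,0]]]}}

```text
t: 14.95
position: [0.5162, 0.0029, 0.134]
tcp_rot: [[1.0, -0.018, 0.005], [-0.018, -1.0, 0.02], [0.004, -0.02, -1.0]]
contact_force: [1.3, 5.1, 8.2]
grip_width: 0.0259
finger_force: 44.9
```

{"op": "arm_command", "data": {"plan": [[[-0.0001,-0.003,-0.00013],[0,0,0]],[[-0.0001,-0.003,-0.00013],[0.1,0,0]],[[0,-0.003,-0.00013],[0,0,0]],[[-0.0001,-0.003,-0.00013],[0,0,0]],[[0,-0.003,-0.00014],[0,0,0]],[[0,-0.003,-0.00014],[0.1,0,0]]]}}

```text
t: 15.7
position: [0.5159, -0.0152, 0.1332]
tcp_rot: [[1.0, -0.018, 0.005], [-0.018, -1.0, 0.023], [0.004, -0.023, -1.0]]
contact_force: [-0.1, 5.0, 8.2]
grip_width: 0.0256
finger_force: 44.9
```

Run:
```python
from plant import r
import cv2
from h import *
d=r.capture("side");s=r.capture("scene")
f=lambda i:cv2.resize(i,(400,320))
cv2.imwrite("pics/o2.png",np.hstack([f(d["image"][130:274,200:380]),f(s["image"][110:254,200:380])])[:,:,::-1])
print(r.get_obs()["contact_force"])
```

```text
[0.74749762 3.91048962 8.36288878]
```

View pics/o2.png

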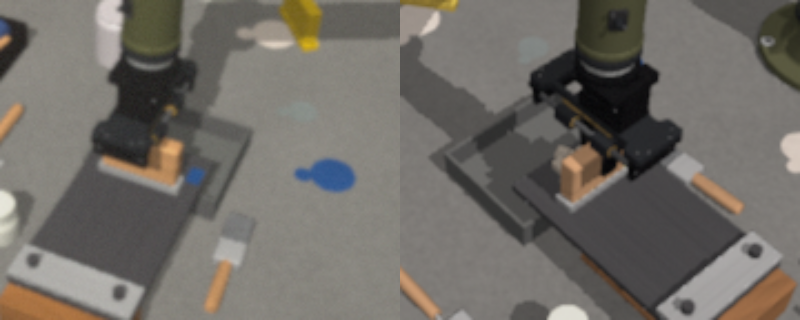

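{"op": "arm_command", "data": {"plan": [[[0,-0.003,-0.00013],[0,0,0]],[[-0.0001,-0.003,-0.00013],[0.1,0,0]],[[0,-0.003,-0.00014],[0,0,0]],[[-0.0001,-0.003,-0.00014],[0,0,0]],[[0,-0.003,-0.00014],[0,0,0]],[[-0.0001,-0.003,-0.00014],[0.1,0,0]]]}}

```text
t: 16.55
position: [0.5157, -0.0333, 0.1323]
tcp_rot: [[1.0, -0.018, 0.005], [-0.018, -0.999, 0.026], [0.004, -0.026, -1.0]]
contact_force: [0.3, 4.7, 8.1]
grip_width: 0.0258
finger_force: 44.9
```

{"op": "arm_command", "data": {"plan": [[[0,-0.003,-0.00015],[0,0,0]],[[-0.0001,-0.003,-0.00015],[0.1,0,0]],[[0,-0.003,-0.00015],[0,0,0]],[[-0.0001,-0.003,-0.00015],[0,0,0]],[[0,-0.003,-0.00015],[0.1,0,0]],[[-0.0001,-0.003,-0.00016],[0,0,0]]]}}

```text
t: 17.3
position: [0.5154, -0.0515, 0.1314]
tcp_rot: [[1.0, -0.018, 0.005], [-0.018, -0.999, 0.029], [0.004, -0.03, -1.0]]
contact_force: [-0.3, 5.1, 9.2]
grip_width: 0.0253
finger_force: 44.9
```

{"op": "arm_command", "data": {"plan": [[[0,-0.003,-0.00012],[0,0,0]],[[-0.0001,-0.003,-0.00013],[0,0,0]],[[0,-0.003,-0.00013],[0.1,0,0]],[[-0.0001,-0.003,-0.00013],[0,0,0]],[[0,-0.003,-0.00014],[0,0,0]]]}}

```text
t: 17.92
position: [0.5152, -0.0665, 0.1307]
tcp_rot: [[1.0, -0.018, 0.005], [-0.018, -0.999, 0.031], [0.004, -0.031, -1.0]]
contact_force: [0.5, 4.9, 7.9]
grip_width: 0.0256
finger_force: 44.9
```

{"op": "arm_command", "data": {"plan": [[[0,-0.002,-0.0001],[0,0,0]],[[0,-0.002,-0.0001],[0,0,0]],[[0,-0.002,-0.0001],[0,0,0]],[[0,-0.002,-0.0001],[0,0,0]]]}}

```text
t: 18.42
position: [0.5152, -0.0745, 0.1304]
tcp_rot: [[1.0, -0.018, 0.005], [-0.018, -0.999, 0.031], [0.004, -0.031, -1.0]]
contact_force: [-0.6, 5.3, 8.0]
grip_width: 0.0258
finger_force: 44.9
```

Run:
```python
from plant import r
import cv2
from h import *
d=r.capture("side");s=r.capture("scene");w=r.capture("wrist")
f=lambda i:cv2.resize(i,(400,300))
cv2.imwrite("pics/o3.png",np.vstack([np.hstack([f(d["image"][140:236,235:363]),f(s["image"][105:225,200:360])]),np.hstack([f(w["image"]),f(w["image"])*0])])[:,:,::-1])
o=r.get_obs();print(o["position"],o["contact_force"])
```

```text
[ 0.51516917 -0.07491719  0.13038233] [1.15319692e-03 4.17020233e+00 7.98722373e+00]
```

View pics/o3.png

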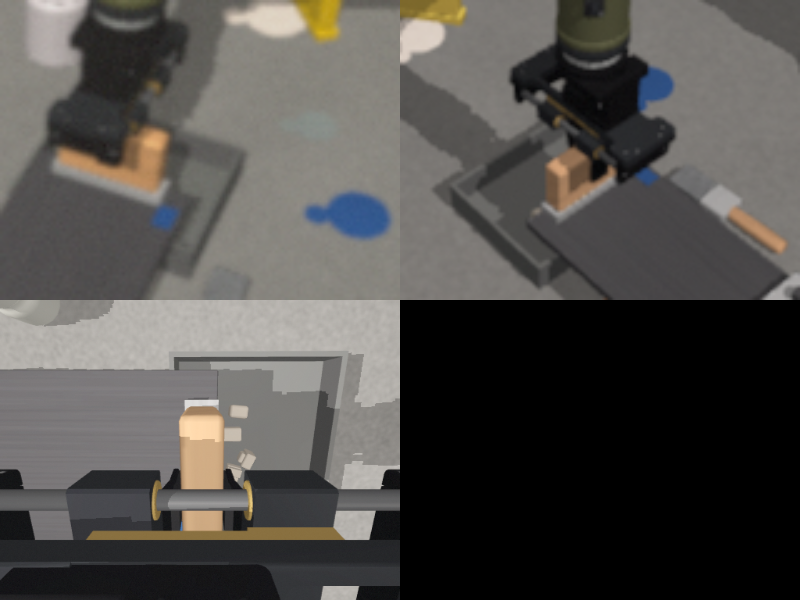

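{"op": "arm_command", "data": {"plan": [[[0,-0.0015,-0.0001],[0,0,0]],[[0,-0.0015,-0.0001],[0,0,0]],[[0,-0.0015,-0.0001],[0,0,0]],[[0,-0.0015,-0.0001],[0,0,0]],[[0,-0.0015,-0.0001],[0,0,0]],[[0,0,0],[0,0,0]]]}}

```text
t: 19.32
position: [0.5152, -0.0822, 0.1299]
tcp_rot: [[1.0, -0.018, 0.005], [-0.018, -0.999, 0.031], [0.004, -0.031, -1.0]]
contact_force: [0.3, 4.9, 9.2]
grip_width: 0.0257
finger_force: 44.9
```

{"op": "arm_command", "data": {"plan": [[[0,0,0.002],[0,0,0]],[[0,0,0.003],[0,0,0]],[[0,0,0.004],[0,0,0]],[[0,0,0.006],[0,0,0]],[[0,0,0.015],[0,0,0]],[[0,0,0.03],[-0.9,0,0]],[[0,0,0.03],[-0.9,0,0]],[[0,0,0.03],[0,0,0]],[[-0.001,-0.03,0],[0,0,0]],[[-0.002,-0.045,0],[0,0,0]],[[-0.002,-0.045,0],[0,0,0]],[[-0.002,-0.045,0],[0,0,0]],[[-0.002,-0.045,0],[0,0,0]],[[-0.002,-0.045,0],[0,0,0]],[[-0.002,-0.033,0],[0,0,0]],[[0,-0.015,0],[0,0,0]],[[0,0,0],[0,0,0]],[[0,0,0],[0,0,0]]]}}

```text
t: 21.58
position: [0.5008, -0.3855, 0.2478]
tcp_rot: [[1.0, -0.017, 0.0], [-0.017, -1.0, -0.002], [0.0, 0.002, -1.0]]
contact_force: [-0.7, 0.2, -2.1]
grip_width: 0.0258
finger_force: 44.9
```

Run:
```python
from plant import r
import cv2
from h import *
d=r.capture("side");s=r.capture("scene")
f=lambda i:cv2.resize(i,(400,320))
cv2.imwrite("pics/o4.png",np.hstack([f(d["image"][120:264,220:400]),f(s["image"][80:240,180:380])])[:,:,::-1])
o=r.get_obs();print(o["position"],o["tcp_rot"].round(4).tolist(),o["contact_force"])
```

```text
[ 0.50084079 -0.38561018  0.24802185] [[0.9999, -0.0165, 0.0003], [-0.0165, -0.9999, -0.0025], [0.0004, 0.0025, -1.0]] [-0.41349567  0.25819232 -1.58892395]
```

View pics/o4.png

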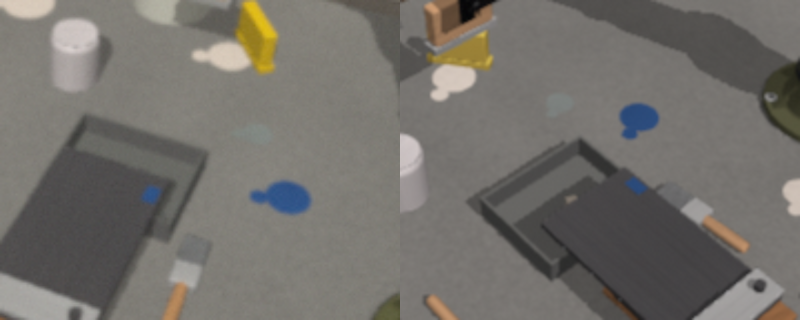

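{"op": "arm_command", "data": {"plan": [[[0,0,-0.03],[0.1,0,0]],[[0,0,-0.045],[0,0,0]],[[0,0,-0.045],[0,0,0]],[[0,0,-0.035],[0,0,0]],[[0,0,-0.02],[0,0,0]],[[0,0,-0.01],[0,0,0]],[[0,0,-0.002],[0,0,0]],[[0,0,0],[0,0,0]],[[0,0,0],[0,0,0]]]}}

```text
t: 22.8
position: [0.5007, -0.388, 0.0621]
tcp_rot: [[1.0, -0.019, 0.002], [-0.019, -1.0, -0.003], [0.002, 0.003, -1.0]]
contact_force: [-0.5, -0.6, -0.7]
grip_width: 0.0257
finger_force: 44.9
```

{"op": "arm_command", "data": {"plan": [[[0,0,-0.001],[0,0,0]],[[0,0,-0.001],[0,0,0]],[[0,0,0],[0,0,0]],[[0,0,0],[0,0,0]]]}}

```text
t: 23.3
position: [0.5, -0.3875, 0.0588]
tcp_rot: [[1.0, -0.019, -0.0], [-0.019, -1.0, -0.002], [-0.0, 0.002, -1.0]]
contact_force: [-0.1, -0.1, -2.0]
grip_width: 0.0257
finger_force: 44.9
```

{"op": "arm_command", "data": {"plan": [[[0,0,-0.0005],[0,0,0]],[[0,0,-0.0003],[0,0,0]],[[0,0,0],[0,0,0]]]}}

```text
t: 23.68
position: [0.5, -0.3876, 0.0582]
tcp_rot: [[1.0, -0.019, -0.0], [-0.019, -1.0, -0.002], [-0.0, 0.002, -1.0]]
contact_force: [-0.4, 0.5, -1.5]
grip_width: 0.0254
finger_force: 44.9
```

{"op": "arm_command", "data": {"plan": [[[0,0,-0.0004],[0,0,0]],[[0,0,-0.0003],[0,0,0]],[[0,0,0],[0,0,0]]]}}

```text
t: 24.05
position: [0.5, -0.3876, 0.0582]
tcp_rot: [[1.0, -0.019, 0.0], [-0.019, -1.0, -0.002], [0.0, 0.002, -1.0]]
contact_force: [-1.8, 2.4, 4.0]
grip_width: 0.0256
finger_force: 44.9
```

Touching down. Now I'll open and back off.

{"op": "arm_command", "data": {"plan": [[[0,0,0],[0,0,0]],[[0,0,0],[0,0,0]],[[0,0,0],[0,0,0]],[[0,0,0],[0,0,0]],[[0,0,0],[0,0,0]],[[0,0,0],[0,0,0]],[[0,0,0.01],[0,0,0]],[[0,0,0.03],[0,0,0]],[[0,0,0.05],[0,0,0]],[[0,0,0.05],[0,0,0]],[[0,0,0.05],[0,0,0]],[[0,0,0],[0,0,0]],[[0,0,0],[0,0,0]]], "claw": 1}}

```text
t: 25.68
position: [0.4998, -0.3874, 0.2475]
tcp_rot: [[1.0, -0.019, 0.0], [-0.019, -1.0, -0.002], [0.0, 0.002, -1.0]]
contact_force: [0.1, 0.2, 0.4]
grip_width: 0.0868
finger_force: 0.0
```

Run:
```python
from plant import r
import cv2
from h import *
d=r.capture("side");s=r.capture("scene");w=r.capture("wrist")
f=lambda i:cv2.resize(i,(400,300))
cv2.imwrite("pics/o5.png",np.vstack([np.hstack([f(d["image"][120:264,220:412]),f(s["image"][80:224,180:372])]),np.hstack([f(w["image"]),f(s["image"])])])[:,:,::-1])
for c in("scene","side"):print([(x["point"].round(3) if hasattr(x["point"],"round") else x["point"],x["p"]) for x in r.spot_in(c,"chip1")])
o=r.get_obs();print(o["t"],o["position"],o["contact_force"])
```

```text
[]
[]
25.925 [ 0.49954567 -0.38712223  0.2459677 ] [-0.62603365 -0.42574418  0.00177344]
```

View pics/o5.png

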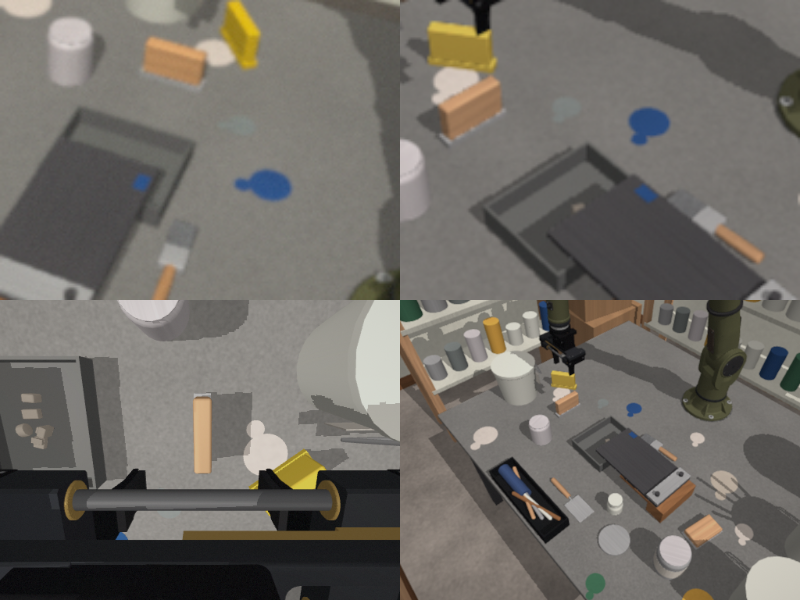

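The wrist view shows the five lumps in the bin, around (20–50, 395–445). The board is clear and the scraper stands upright and free, so I'll hand in.

```bash
python3 -c "
from plant import r
print(r.sign_off())"
```

```text
the job is handed in; nothing more can be done
None
```

All five lumps are in the bin, pushed off with the blade reading about 7 to 12 N at every check along the stroke; the scraper is back upright on the bench and released, and the job is handed in at about 26 s.

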